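Load the tile warmer and set its timer

ROBOT

A 6-joint arm with a two-finger parallel gripper is mounted at the origin on the work surface. World frame = base frame: x ahead of the robot, y to its left, z up, the work surface at z = 0. Lengths are in m, angles in rad, forces in N, time in s.
With the tool pointing down it reaches from about 0.3 to 0.775 m from the base axis. Payload 14.6 kg.
Tool frame: the origin (TCP) lies at the very end of the fingers, on their centre line; the grasp point (between the pads) lies 19 mm behind it; y points along the fingers, x is the direction in which the jaws open and shut, and the axes are right-handed (so a half turn about y gives the same grasp; the last joint's range is limited). The gripper opens to 94 mm and grips with 3 to 60 N. Pads are 16 mm wide; open, the fingers measure 119 mm over their backs; the gripper's body (75 mm by 177 mm) begins 78 mm behind the grasp point.
Start: joints at [-1.197, 0.3, 1.521, -0, 1.321, -0.067], TCP at [0.235, -0.497, 0.205] pointing down, gripper open.
Joint ranges: [-3.03, 3.03], [-0.79, 2.21], [0.23, 2.52], [-1.04, 4.18], [0, 3.07], [-2.55, 2.55]. Speed limits (rad/s): [2.22, 2.22, 2.57, 3.14, 3.14, 3.14].

INTERFACE

Orientations are given as [roll, pitch, yaw] about the fixed x, y, z axes, in that order (R = Rz(yaw) Ry(pitch) Rx(roll)).
In Python, from station import * gives the robot as it stands.
- The arm moves only by the tool send_rows, never from a script. Its argument "series" is text: rows parted by semicolons, each of 7 numbers parted by spaces: the turn, a rotation vector about the tool's x, y, z in units of 5 degrees (1.0 is 5 degrees), then the shift along the tool's x, y, z in cm, then the opening, from -1 (shut) to 1 (fully open). A call has exactly 10 rows; each row is the pose to reach, as a shift and turn from the pose commanded when the call began, along the tool's axes at that moment; what a row does not reach only later rows make up. A row lasts 1/12 s, in which the tool goes at most 41.7 mm and 7.16 degrees, less where a joint would pass 70% of its speed; a pose out of reach is approached as far as the arm can. A call with a gripper value outside its range is refused whole. The fingers move at their own pace and stop on an object; "newtons" is the grip in N (left out, the last holds). Time passes only in rows, so rows that repeat a pose let the fingers close, or fill a call up. It gives the time, the measured TCP pose, the force and the opening at its end, in the units of the state.
- get_obs(): the state, without advancing time (a new reading comes with each control period).
- camera(name): name is "side" or "top" or "wrist"; returns the picture (400x640x3 uint8, red, green, blue); there is no depth.
- camera_info(name): a dict with "K" (3x3 intrinsics, pixels), "k1" (the pictures are not rectified: a ray, as slopes to the right and down, at radius r is drawn at 1 + k1 r^2 times it, then the intrinsics apply), "R" (3x3) and "t" (3): a world point X has camera coordinates R X + t; the wrist camera has in their place "mount" (4x4, takes a point from camera to tool coordinates, whose origin is the TCP and whose axes are the tool frame's). Camera axes: x right, y down, z forward; pixel columns grow to the right and rows downward; lengths in m; the calibration is good to about 2 mm. A picture is of the moment at which its call begins: read the wrist's pose just before it. camera_info takes no time and is no camera call.
- hand_in(): hands the job in, once; it reports no verdict.
The state is a dict: "time_s": time; "qpos": joint angles; "joint_vel": joint speeds; "tau": joint torques, N m; "ee_pos": TCP position; "eef_rot": TCP orientation; "force": force on the tool from outside, world axes, zero at the start; "moment": the same for the moment, N m; "grip_width": finger opening in m.
Only numpy, scipy, OpenCV 4.12 (cv2) and the standard library are available. Lean on these libraries where they do the work, as an engineer would, in place of code of your own. Each camera call takes 0.05 s, during which the arm holds its last target. There are 200 camera calls.

TASK

Take the oblong plastic tile from the wooden stock board, lay it flat on the loading end of the warming press and push it along the deck under the heater head until it drops fully into the nest hidden below. Then roll the numbered thumbwheel on the timer box so that 4 stands at the top, in line with the index marks, and after that press the round start button all the way down and let it come up again. Do not press start before that, and leave all the other things on the table where they are.

Things in the scene. Friction and masses are not known exactly. Their poses are not given: they have to be found in the camera images.
- tile_center (a point): Centre of the oblong tile: loose slate-blue plastic block, 90 long (its x) x 50 wide (y) x 20 thick (z), 0.07 to 0.14 kg, lying flat at the robot-side end of the stock board, long side along the board's x within 0.4 rad. 30 mm of free room beside its long sides. Either way round will do in the nest.
- board: Wooden stock board, fixed, 220 (x) x 170 (y) x 8 thick, origin under its centre. It stands on one side of the press, left or right, the timer box on the other.
- press: Warming press, fixed. Aluminium deck 260 long (x) x 160 wide, its surface 22 above the table; +x is the feed direction, away from the robot. Over the nest a black heater head, 160 wide, its underside 90 above the table (68 above the deck), covers x from 18 to 105 of this frame, on posts 120 apart. Origin on the table.
- loading (a point): Open end of the press's deck, on its surface: where to lay the tile (its centre above this point, long side along x). Press axes. Deck flat from 70 mm before this point to 62 after, where the nest begins. Steel guide walls, 20 high, funnel in from about 82 apart (24 after this point) to 56 apart (62 after).
- nest (a point): Centre of the nest's floor, 109 mm beyond loading along +x, press axes. Recess 94 long (x) x 54 wide, 12 deep; a wall stops the tile at its far end. A seated tile lies flat, its centre 10 above this point, its top 8 above the deck, its near end face 43 to 47 before this point; the heater head begins 29 before it, so push the near end home with the tool leaning 25 to 45 degrees, tip forward.
- tile: The same tile; origin under its centre. About 1 N slides it along the deck; going over the nest's edge its front dips first, and its rear drops when its near end has passed the edge.
- wheel (a joint): Angle of the thumbwheel, rad, 0 to 5.498 (stops). Numbers 0 to 7, one every 0.7854 rad: the number at the top is this value / 0.7854, so 4 is 3.1416. Grows as the top of the wheel is rolled to +x of wheel_axis (away from the robot). Starts at 0.4 to 2.0, maybe between numbers. No clicks: friction (0.1 N m) holds it where it is left.
- wheel_axis (a point): Centre of the grey thumbwheel, 65 above the table, timer axes (does not turn with the wheel); it turns about y. 26 wide, radius 45, with eight ridges 5 thick standing 10 out (to radius 55) half-way between the numbers: each number lies in a notch about 30 long, big enough for a fingertip pointing at the axis.
- timer: Black timer box, fixed, 130 (x) x 170 (y) x 75 tall, origin under its centre, x away from the robot. The wheel stands out of its top (10 above the wheel's axis) 40 to -y of the centre, the start button 40 to +y. White index marks on the top on both sides of the wheel, beside its axis.
- start_top (a point): Centre of the top of the round start button, 50 across, on the timer box 80 mm to +y of the thumbwheel, 97 above the table when up; it goes straight down.
- start (a joint): Travel of the start button in m: 0 up, 0.006 fully down (about 5 N); it springs back.
- disc: Bystander: round plastic offcut, 60 across x 18, at the far end of the stock board; origin under its centre.
- square: Bystander: square plastic offcut, 50 x 50 x 12, at the far end of the stock board; origin under its centre.
- spool: Bystander: thread spool, 56 across, 65 tall, behind the press; origin under its centre.
- candle: Bystander: candle in a glass, 60 across, 60 tall, behind the press; origin under its centre.
- strip: Bystander: flat bamboo strip lying on the table just before the press, 22 x 160 x 6; origin under its centre.

How it is judged:
On the way, in this order (a step that is already met when the one before it is completed fails the run):
1. the tile lies fully home in the nest (x of tile_center in the frame of nest between -0.006 and 0.006 m and y of tile_center in the frame of nest between -0.006 and 0.006 m and z of tile_center in the frame of nest below 0.0135 m and angle between tile_center's own z axis and vertical below 0.06 rad), for 0.2 s.
2. the thumbwheel shows 4 at the top (value of joint wheel between 2.9216 and 3.3616 rad), for 0.2 s.
3. the start button is pressed down (value of joint start above 0.0045 m), for 0.1 s.
At the end, for the whole second after the job is handed in: The tile lies flat in the nest (centre within 6 mm of the nest's centre both ways and not more than 13.5 mm above its floor, tilt under 0.06 rad), at rest; the thumbwheel stands at 4 (3.1416 +- 0.22 rad) and is still; the start button is up again (under 2 mm) (all of step 1 and all of step 2 and value of joint start below 0.002 m and linear speed of tile below 0.02 m/s and velocity of joint wheel below 0.1 rad/s); the robot touches nothing.
It fails at once if the start button is pressed before the tile is home and the wheel shows 4 (value of joint start above 0.0045 m and not (x of tile_center in the frame of nest between -0.006 and 0.006 m and y of tile_center in the frame of nest between -0.006 and 0.006 m and z of tile_center in the frame of nest below 0.0135 m and angle between tile_center's own z axis and vertical below 0.06 rad and value of joint wheel between 2.9216 and 3.3616 rad)).
It fails at once if another thing on the table is moved by more than 30 mm (distance of any of disc, square, spool, candle, strip from where it was at the start of the episode above 0.03 m).
It also fails if it takes over 72 s, if anything falls off the work surface, if the arm or the gripper's body presses on something with over 40 N, if the wrist force passes 120 N, or if a joint passes its speed limit or range.

## Working session

There is one attempt and no reset: what is moved stays moved. The work goes in short steps, Python scripts to look and compute and a tool call to move; the robot and the scene stay as the last step left them, time stands still between calls to the robot, and variables do not carry over. Pictures are saved under pics/ and viewed, on a budget of 10 in all, crops included, one or two more only if the job needs it, and the job is handed in when it is done.

Besides the shell and the picture viewer there is one more tool, called after "Emit:" by a JSON object that holds its "api" and its "payload", one argument or row to a line. send_rows: Moves the arm, as the interface text tells. Its arguments: {"type":"object","properties":{"series":{"type":"string"},"newtons":{"type":"number"}},"required":["series"]}

```bash
ls; mkdir -p pics; python3 - <<'E'
from station import *
import cv2
o=get_obs();print(o)
for n in("top","side"):
    cv2.imwrite(f"pics/{n}0.png",camera(n)[:,:,::-1]);print(n,camera_info(n))
print(camera_info("wrist"))
E
```

```text
pics
{'time_s': 0.0, 'qpos': array([-1.19659038e+00,  3.00428424e-01,  1.52155496e+00,  1.97833015e-05,
        1.32072768e+00, -6.66179480e-02]), 'joint_vel': array([-3.76995159e-04, -1.28137793e-03, -2.58572096e-03, -1.88414793e-03,
       -9.00855745e-04, -2.38229198e-05]), 'tau': array([ 3.08257586e-04, -5.31805909e+01, -3.52738810e+01,  7.08509772e-02,
        2.44472595e-02, -9.66712423e-05]), 'ee_pos': array([ 0.23457499, -0.49718222,  0.2049208 ]), 'eef_rot': array([-1.57070276e+00,  1.11465680e-03, -1.12997728e+00]), 'force': array([-0.32970634,  1.27671756, -0.15386661]), 'moment': array([-0.02630588, -0.00025672,  0.06079189]), 'grip_width': 0.09405096670464169}
top {'K': array([[456.21988697,   0.        , 316.53558401],
       [  0.        , 456.21988697, 201.34703654],
       [  0.        ,   0.        ,   1.        ]]), 'k1': -0.0686931841479996, 'R': array([[ 0.00842407, -0.99995659,  0.00398216],
       [-0.99779626, -0.00866785, -0.06578372],
       [ 0.06581539, -0.00341922, -0.99782596]]), 't': array([0.00729904, 0.59963151, 1.26439298])}
side {'K': array([[370.93
[... 207 characters left out ...]
0.00629192],
       [ 0.07367343,  0.52796308, -0.84606573],
       [-0.12861099, -0.83625715, -0.53304146]]), 't': array([0.56085553, 0.05294325, 0.9199124 ])}
{'K': array([[323.57282983,   0.        , 322.00889475],
       [  0.        , 323.57282983, 199.28656695],
       [  0.        ,   0.        ,   1.        ]]), 'k1': 0.016300204905582268, 'mount': array([[ 9.99999496e-01, -4.46109460e-04, -8.99268446e-04,
         3.42751070e-04],
       [ 7.66551503e-04, -2.39053497e-01,  9.71006096e-01,
        -1.79183878e-01],
       [-6.48148272e-04, -9.71006296e-01, -2.39053034e-01,
         6.84561979e-02],
       [ 0.00000000e+00,  0.00000000e+00,  0.00000000e+00,
         1.00000000e+00]])}
```

View pics/top0.png

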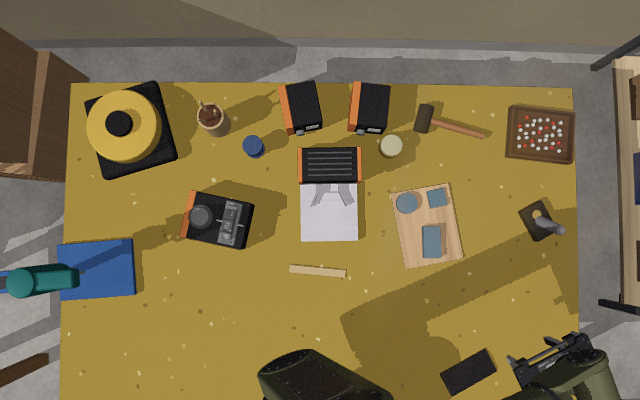

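View pics/side0.png

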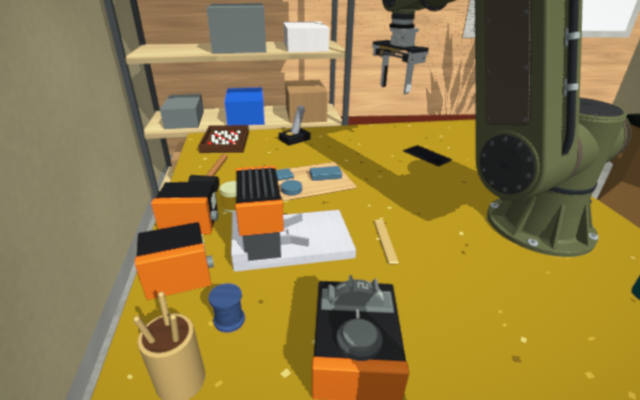

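Top view: tile at about (432,241) on the board to the right, press deck at (329,210), and timer at (217,220) with its button at (201,216) and wheel at (232,222). The side view agrees with this layout. Next I'll measure positions and write helpers.

```bash
cat > h.py <<'E'
from station import *
import cv2, numpy as np
from scipy.spatial.transform import Rotation as Ro
def pose():
    o=get_obs(); return Ro.from_euler('xyz',o['eef_rot']).as_matrix(), np.array(o['ee_pos']), o
def cam(name):
    c=camera_info(name)
    if name=='wrist':
        R,p,_=pose(); m=c['mount']; return c, R@m[:3,:3], R@m[:3,3]+p
    return c, c['R'].T, -c['R'].T@c['t']
def cast(px,z,C):
    c,A,o=C
    n=cv2.undistortPoints(np.float64(px).reshape(-1,1,2),c['K'],np.array([c['k1'],0,0,0.]))[:,0]
    d=np.c_[n,np.ones(len(n))]@A.T
    return o+d*((z-o[2])/d[:,2])[:,None]
def proj(X,C):
    c,A,o=C
    q=(np.atleast_2d(X)-o)@A; q=q[:,:2]/q[:,2:]
    q=q*(1+c['k1']*(q**2).sum(1))[:,None]
    return q@c['K'][:2,:2].T+c['K'][:2,2]
def rect(mask,z,C):
    """largest blob -> world centre, long-axis yaw, sizes, at height z"""
    cs=cv2.findContours(mask,cv2.RETR_EXTERNAL,cv2.CHAIN_APPROX_NONE)[0]
    w=cast(max(cs,key=cv2.contourArea)[:,0],z,C)[:,:2]
    b=cv2.boxPoints(cv2.minAreaRect(np.float32(w*1000)))/1000
    e=[b[1]-b[0],b[2]-b[1]]; L=[np.hypot(*v) for v in e]; l=e[int(L[1]>L[0])]
    return b.mean(0).round(4), round(float(np.arctan(l[1]/l[0])),3), np.round(L,4)
def goto(p,yaw,lean=0,base=None):
    """numbers for send_rows: tool down at p, jaws along yaw, tip leaned toward tool +z by lean"""
    R,q,_=pose() if base is None else base
    T=Ro.from_euler('z',yaw).as_matrix()@Ro.from_euler('x',-np.pi/2+lean).as_matrix()
    r=np.degrees(Ro.from_matrix(R.T@T).as_rotvec())/5
    return np.r_[r,R.T@(np.array(p)-q)*100].round(2)
E
python3 - <<'E'
from h import *
C=cam('top'); im=camera('top')[:,:,::-1].copy(); hsv=cv2.cvtColor(im,cv2.COLOR_BGR2HSV)
for n,(x,y) in dict(tile=(432,241),tile2=(437,250),deck=(329,225),disc=(406,203),board=(410,250),btn=(201,216),box=(215,240),wheel=(235,215)).items(): print(n,hsv[y,x])
blue=cv2.inRange(hsv,(90,50,60),(115,255,200)); b2=np.zeros_like(blue); b2[222:262,415:450]=blue[222:262,415:450]
print('tile',rect(b2,.028,C))
dk=cv2.inRange(hsv,(0,0,130),(179,45,255)); b2=np.zeros_like(dk); b2[180:245,295:362]=dk[180:245,295:362]
print('deck',rect(b2,.022,C))
g=cv2.resize(im[170:260,170:260],None,fx=5,fy=5,interpolation=cv2.INTER_CUBIC)
h=cv2.resize(im[140:280,285:355],None,fx=4,fy=4,interpolation=cv2.INTER_CUBIC)
o=np.zeros((560,730,3),np.uint8);o[:450,:450]=g;o[:,450:]=h;cv2.imwrite('pics/z1.png',o)
E
```

```text
tile [101  45 135]
tile2 [ 99  56 136]
deck [155   8 202]
disc [100  40 133]
board [ 16  89 198]
btn [75  5 93]
box [150   6  41]
wheel [80 15 52]
tile (array([ 0.4885, -0.3091], dtype=float32), 0.033, array([0.0491, 0.0838], dtype=float32))
deck (array([ 0.5699, -0.0215], dtype=float32), 0.029, array([0.1594, 0.1603], dtype=float32))
```

View pics/z1.png

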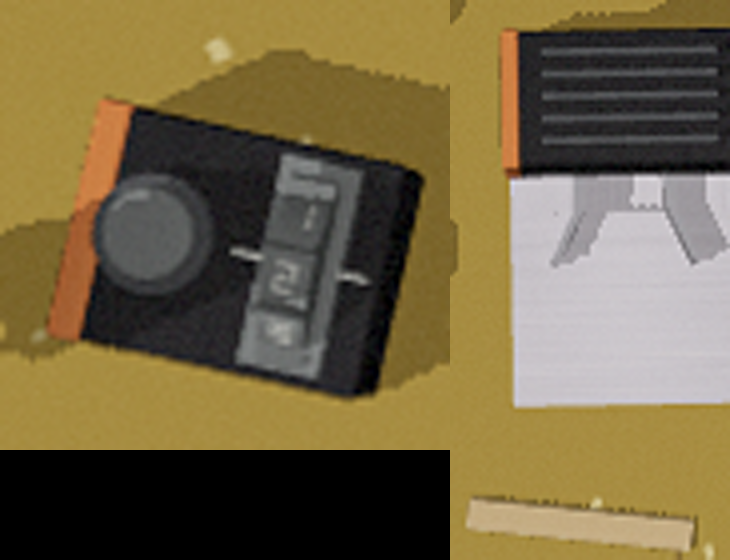

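```bash
python3 - <<'E'
from h import *
C=cam('top'); im=camera('top')[:,:,::-1].copy(); hsv=cv2.cvtColor(im,cv2.COLOR_BGR2HSV)
bl=cv2.inRange(hsv,(85,25,60),(125,255,200)); b2=np.zeros_like(bl); b2[216:264,412:452]=bl[216:264,412:452]
t=rect(b2,.026,C);print('tile',t)
dk=cv2.inRange(hsv,(0,0,130),(179,45,255))
def edge(pts):
    l=cv2.fitLine(np.float32(pts),cv2.DIST_HUBER,0,.01,.01).ravel();return l
near=[];L=[];Rr=[]
for u in range(306,354): near.append((u,np.nonzero(dk[200:260,u])[0].max()+200+.5))
for v in range(188,238):
    c=np.nonzero(dk[v,290:370])[0]+290; L.append((c.min()-.5,v)); Rr.append((c.max()+.5,v))
for n,e in(('near',near),('L',L),('R',Rr)):
    w=cast(e,.022,C)[:,:2]; l=edge(w*1000); print(n,l[:2].round(4),(l[2:]/1000).round(4))
# orange side of timer & index marks (z .075), button top ellipse z .097
m=np.array([(170+232/5,170+248/5),(170+262/5,170+259/5),(170+340/5,170+272/5),(170+370/5,170+282/5)])
print('marks',cast(m,.075,C).round(4))
print('btn',cast([(170+150/5,170+233/5)],.097,C).round(4))
print('boxtop corners',cast([(170+103/5,170+97/5),(170+423/5,170+175/5),(170+375/5,170+398/5),(170+50/5,170+337/5)],.075,C).round(4))
yaw=t[1]-np.pi/2
print(goto([*t[0],.15],yaw), goto([*t[0],.15],yaw+np.pi))
E
```

```text
tile (array([ 0.489, -0.31 ], dtype=float32), 0.035, array([0.05  , 0.0871], dtype=float32))
near [ 0.008 -1.   ] [ 0.49  -0.027]
L [0.9993 0.0387] [0.5673 0.0582]
R [0.9995 0.0325] [ 0.5691 -0.1013]
marks [[0.5443 0.2819 0.075 ]
 [0.5385 0.2655 0.075 ]
 [0.532  0.2232 0.075 ]
 [0.5267 0.207  0.075 ]]
btn [[0.5513 0.321  0.097 ]]
boxtop corners [[0.6254 0.3541 0.075 ]
 [0.5846 0.1794 0.075 ]
 [0.4647 0.2032 0.075 ]
 [0.4954 0.3796 0.075 ]]
[ 0.00e+00  4.65e+00 -1.00e-02 -6.08e+00  5.52e+00  3.10e+01] [-1.000e-02 -3.135e+01 -0.000e+00 -6.080e+00  5.520e+00  3.100e+01]
```

Emit:
{"api": "send_rows", "payload": {
  "series": "0 2.3 0 -3.0 2.75 15.5 0.55; 0 4.65 0 -6.08 5.5 31 0.55; 0 4.65 0 -6.08 5.5 31 0.55; 0 4.65 0 -6.08 5.5 31 0.55; 0 4.65 0 -6.08 5.5 31 0.55; 0 4.65 0 -6.08 5.5 31 0.55; 0 4.65 0 -6.08 5.5 31 0.55; 0 4.65 0 -6.08 5.5 31 0.55; 0 4.65 0 -6.08 5.5 31 0.55; 0 4.65 0 -6.08 5.5 31 0.55",
  "newtons": 20
}}

```text
time_s: 1.03
ee_pos: [0.4899, -0.3088, 0.1496]
eef_rot: [-1.572, 0.001, -1.533]
force: [0.4, -0.8, -0.4]
grip_width: 0.073
```

```bash
python3 - <<'E'
from h import *
print(pose()[1:]);C=cam('wrist'); im=camera('wrist')[:,:,::-1].copy(); hsv=cv2.cvtColor(im,cv2.COLOR_BGR2HSV)
cv2.imwrite('pics/w1.png',im)
bl=cv2.inRange(hsv,(85,25,60),(125,255,220)); 
cs=cv2.findContours(bl,cv2.RETR_EXTERNAL,cv2.CHAIN_APPROX_NONE)[0]
for c in cs:
    if cv2.contourArea(c)>1500: 
        m=np.zeros_like(bl);cv2.drawContours(m,[c],-1,255,-1);print(rect(m,.028,C),cv2.boundingRect(c))
E
```

```text
(array([ 0.48993554, -0.30875115,  0.14963211]), {'time_s': 1.0333, 'qpos': array([-6.25523245e-01,  4.14265599e-01,  1.50010226e+00, -9.19070082e-05,
        1.22858367e+00,  9.07224656e-01]), 'joint_vel': array([-0.05727989, -0.02251723,  0.01059855, -0.00546248,  0.00165321,
       -0.01902178]), 'tau': array([  3.21830012, -57.25397229, -34.36306   ,   0.23145336,
        -0.10813422,   0.39648673]), 'ee_pos': array([ 0.48993554, -0.30875115,  0.14963211]), 'eef_rot': array([-1.57192015e+00,  7.68806360e-04, -1.53271743e+00]), 'force': array([ 0.36967165, -0.82619164, -0.37448288]), 'moment': array([0.07165953, 0.0097161 , 0.03030586]), 'grip_width': 0.07295679845667333})
(array([ 0.4882, -0.3109], dtype=float32), 0.026, array([0.0482, 0.0884], dtype=float32)) (299, 149, 52, 91)
(array([ 0.5964, -0.2418], dtype=float32), 1.175, array([0.0576, 0.0581], dtype=float32)) (216, 35, 68, 72)
(array([ 0.6105, -0.3275], dtype=float32), 0.214, array([0.0473, 0.0479], dtype=float32)) (318, 23, 62, 69)
```

View pics/w1.png

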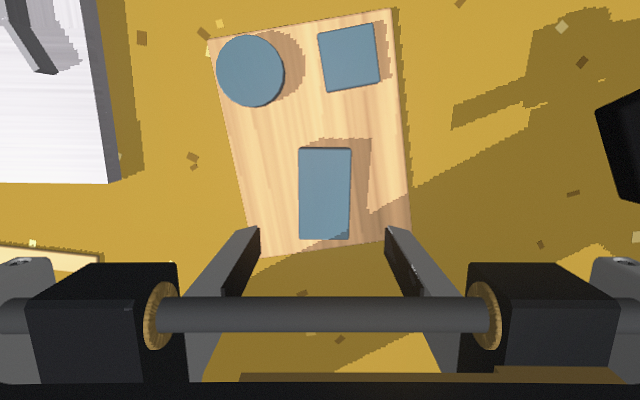

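Wrist view: the tile is at (325,193), between the jaws, with both offcuts well ahead. I'll descend, grip and lift.

Emit:
{"api": "send_rows", "payload": {
  "series": "0 -0.1 0 0.05 4 0 0.55; 0 -0.1 0 0.05 8 0 0.55; 0 -0.1 0 0.05 11 0 0.55; 0 -0.1 0 0.05 12.5 0 0.55; 0 -0.1 0 0.05 13.8 0 0.55; 0 -0.1 0 0.05 13.8 0 0.55; 0 -0.1 0 0.05 13.8 0 0.55; 0 -0.1 0 0.05 13.8 0 -1; 0 -0.1 0 0.05 13.8 0 -1; 0 -0.1 0 0.05 13.8 0 -1",
  "newtons": 20
}}

```text
time_s: 1.92
ee_pos: [0.4895, -0.3111, 0.0136]
eef_rot: [-1.569, -0.001, -1.527]
force: [-0.3, -0.2, -0.5]
grip_width: 0.0565
```

Emit:
{"api": "send_rows", "payload": {
  "series": "0 0 0 0 0 0 -1; 0 0 0 0 0 0 -1; 0 0 0 0 0 0 -1; 0 0 0 0 -3 0 -1; 0 0 0 0 -6 0 -1; 0 0 0 0 -9 0 -1; 0 0 0 0 -9 0 -1; 0 0 0 0 -9 0 -1; 0 0 0 0 -9 0 -1; 0 0 0 0 -9 0 -1"
}}

```text
time_s: 2.75
ee_pos: [0.4886, -0.3102, 0.1011]
eef_rot: [-1.573, 0.001, -1.527]
force: [0.1, 1.3, -1.2]
grip_width: 0.0502
```

```bash
python3 - <<'E'
from h import *
R,p,o=pose();print(p,o['eef_rot'])
u=np.array([.9994,.0355]);v=np.array([-u[1],u[0]])
L=np.array([.5673,.0582]);Rr=np.array([.5691,-.1013]);N=np.array([.49,-.027])
c=(L+Rr)/2; loadx=N@u+.069
P=u*loadx+v*(c@v); print('loading',P,'halfwidth',(L-Rr)@v)
y=.0355-np.pi/2
print(goto([*P,.102],y))
E
```

```text
[ 0.48857127 -0.31024955  0.10106892] [-1.57255684e+00  1.37010630e-03 -1.52699039e+00]
loading [ 0.55889349 -0.02188311] halfwidth 0.1594682
[ 2.00e-02  1.00e-01 -2.00e-02 -2.85e+01 -7.00e-02  8.29e+00]
```

Emit:
{"api": "send_rows", "payload": {
  "series": "0 0 0 -4 0 1 -1; 0 0 0 -8 0 2 -1; 0 0 0 -12 0 3 -1; 0 0 0 -16 0 4 -1; 0 0 0 -20 0 5.5 -1; 0 0.1 0 -24 0 7 -1; 0 0.1 0 -28.5 0 7.8 -1; 0 0.1 0 -28.5 0 7.8 -1; 0 0.1 0 -28.5 0 7.8 -1; 0 0.1 0 -28.5 0 7.8 -1"
}}

```text
time_s: 3.58
ee_pos: [0.5542, -0.0227, 0.1016]
eef_rot: [-1.572, 0.0, -1.535]
force: [0.0, -0.6, -1.2]
grip_width: 0.0498
```

```bash
python3 - <<'E'
from h import *
print(pose()[1]);C=cam('wrist'); im=camera('wrist')[:,:,::-1].copy()
P=np.array([.5589,-.0219,.022]);u=np.array([.9994,.0355,0]);v=np.array([-.0355,.9994,0])
q=proj([P+u*a/1000+v*b/1000 for a,b in[(-69,-80),(-69,80),(-20,80),(24,41),(24,-41),(62,28),(62,-28),(81,80),(81,-80)]],C)
for a in q: cv2.circle(im,tuple(int(i) for i in a),3,(0,0,255),1)
print(q.round());cv2.imwrite('pics/w2.png',im)
E
```

```text
[ 0.55415442 -0.02268829  0.10156574]
[[413. 276.]
 [229. 276.]
 [225. 222.]
 [270. 170.]
 [372. 170.]
 [285. 122.]
 [357. 122.]
 [216.  96.]
 [426.  96.]]
```

View pics/w2.png

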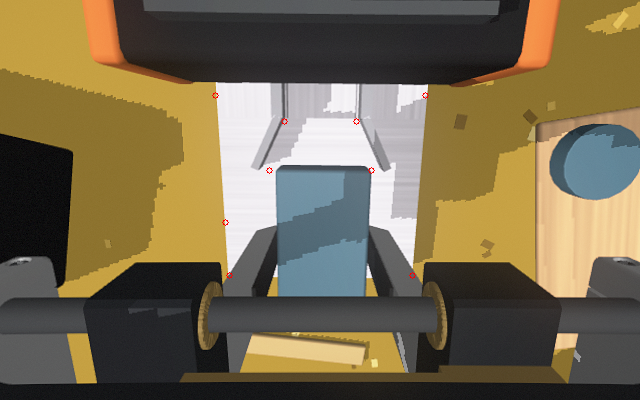

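The projected press points fit: deck edges at (216/426,96) and nest mouth at (285/357,122). The tile is in line with the funnel. I'll set it down and release.

Emit:
{"api": "send_rows", "payload": {
  "series": "0 0 0 0 2.5 0 -1; 0 0 0 0 5 0 -1; 0 0 0 0 6.5 0 -1; 0 0 0 0 7.4 0 -1; 0 0 0 0 7.4 0 -1; 0 0 0 0 7.4 0 -1; 0 0 0 0 7.4 0 0.4; 0 0 0 0 7.4 0 0.4; 0 0 0 0 7.4 0 0.4; 0 0 0 0 7.4 0 0.4"
}}

```text
time_s: 4.47
ee_pos: [0.5547, -0.0226, 0.0288]
eef_rot: [-1.57, -0.0, -1.536]
force: [-0.1, 0.1, 0.1]
grip_width: 0.0659
```

Emit:
{"api": "send_rows", "payload": {
  "series": "0 0 0 0 0 0 0.4; 0 0 0 0 -3 0 0.4; 0 0 0 0 -6 0 0.4; 0 0 0 0 -8 0 -1; 0 0 0 0 -8 -4 -1; 0 0 0 0 -8 -8 -1; 0 0 0 0 -8 -10 -1; 0 0 0 0 -8 -10 -1; 0 0 0 0 -8 -10 -1; 0 0 0 0 -8 -10 -1"
}}

```text
time_s: 5.3
ee_pos: [0.4555, -0.0261, 0.1089]
eef_rot: [-1.57, -0.0, -1.536]
force: [-0.1, -0.8, -0.4]
grip_width: 0.0223
```

```bash
python3 - <<'E'
from h import *
print(pose()[1]);C=cam('wrist'); im=camera('wrist')[:,:,::-1].copy()
hsv=cv2.cvtColor(im,cv2.COLOR_BGR2HSV);m=cv2.inRange(hsv,(85,25,40),(125,255,220));m[:,450:]=0
print(rect(m,.042,C)); P=np.array([.5589,-.0219]);u=np.array([.9994,.0355])
y=.0355-np.pi/2
T=C=cam('top');im=camera('top')[:,:,::-1].copy();hsv=cv2.cvtColor(im,cv2.COLOR_BGR2HSV);m=cv2.inRange(hsv,(85,25,40),(125,255,220));m[:,360:]=0;m[:,:300]=0;m[:175]=0;print(rect(m,.042,C))
print(goto([*(P-u*.075),.06],y,np.radians(28)))
print(goto([*(P-u*.075),.0265],y,np.radians(28)))
E
```

```text
[ 0.45553401 -0.02606853  0.10886259]
(array([ 0.553 , -0.0238], dtype=float32), 0.021, array([0.0493, 0.0889], dtype=float32))
(array([ 0.5538, -0.0237], dtype=float32), 0.008, array([0.047 , 0.0856], dtype=float32))
[ 5.6  -0.    0.   -0.05  4.85  2.85]
[ 5.6  -0.    0.   -0.05  8.2   2.85]
```

Both views put the released tile at (0.553,-0.024), in line. Next: lean the tool 28°, lower behind the tile, and push.

Emit:
{"api": "send_rows", "payload": {
  "series": "1.4 0 0 0 2 1 -1; 2.8 0 0 0 3 2 -1; 4.2 0 0 -0.05 4 2.8 -1; 5.6 0 0 -0.05 4.85 2.8 -1; 5.6 0 0 -0.05 4.85 2.8 -1; 5.6 0 0 -0.05 6.5 2.8 -1; 5.6 0 0 -0.05 7.5 2.8 -1; 5.6 0 0 -0.05 8.15 2.8 -1; 5.6 0 0 -0.05 8.15 2.8 -1; 5.6 0 0 -0.05 8.15 2.8 -1"
}}

```text
time_s: 6.23
ee_pos: [0.4832, -0.0243, 0.027]
eef_rot: [-1.084, 0.001, -1.535]
force: [0.2, -0.3, 0.2]
grip_width: 0.0006
```

Emit:
{"api": "send_rows", "payload": {
  "series": "0 0 0 0 0.47 0.88 -1; 0 0 0 0 0.94 1.77 -1; 0 0 0 0 1.41 2.65 -1; 0 0 0 0 1.88 3.53 -1; 0 0 0 0 2.35 4.42 -1; 0 0 0 0 2.82 5.3 -1; 0 0 0 0 3.29 6.18 -1; 0 0 0 0 3.76 7.06 -1; 0 0 0 0 4.22 7.95 -1; 0 0 0 0 4.22 7.95 -1"
}}

```text
time_s: 7.07
ee_pos: [0.5744, -0.0214, 0.0281]
eef_rot: [-1.081, -0.0, -1.536]
force: [0.3, 0.8, 0.5]
grip_width: 0.0004
```

```bash
python3 - <<'E'
from h import *
R,p,o=pose();P=np.array([.5589,-.0219]);u=np.array([.9994,.0355]);v=np.array([-.0355,.9994]);d=p[:2]-P
print(p,o['eef_rot'],'along',d@u,'lat',d@v,o['force'])
im=camera('wrist')[:,:,::-1];im2=camera('side')[:,:,::-1]
s=cv2.resize(im2[140:290,210:410],(640,480),interpolation=cv2.INTER_CUBIC)
cv2.imwrite('pics/w3.png',s);cv2.imwrite('pics/w3w.png',im)
E
```

```text
[ 0.57442809 -0.02139461  0.02807304] [-1.08129531e+00 -2.10840909e-04 -1.53558309e+00] along 0.015536716245150453 lat -4.6157605194823975e-05 [0.29262402 0.77158429 0.4821816 ]
```

View pics/w3w.png

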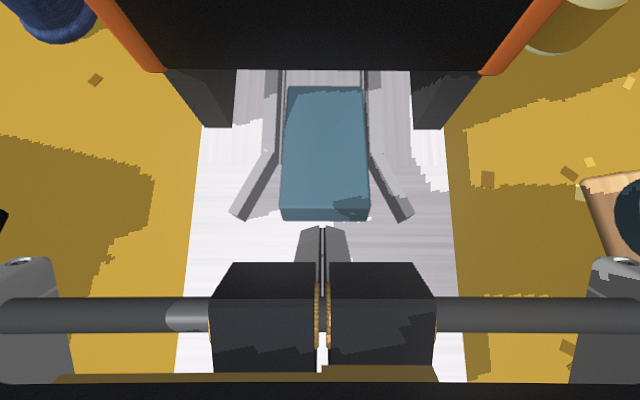

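The wrist view shows the tile, near edge (282–370,220), inside the funnel and just ahead of the tip. I'll keep pushing, slower and slightly lower.

Emit:
{"api": "send_rows", "payload": {
  "series": "0 0 0 0 0.3 0.4 -1; 0 0 0 0 0.6 0.81 -1; 0 0 0 0 0.83 1.25 -1; 0 0 0 0 1.07 1.7 -1; 0 0 0 0 1.3 2.14 -1; 0 0 0 0 1.54 2.58 -1; 0 0 0 0 1.77 3.02 -1; 0 0 0 0 2.01 3.46 -1; 0 0 0 0 2.01 3.46 -1; 0 0 0 0 2.01 3.46 -1"
}}

```text
time_s: 8.0
ee_pos: [0.6132, -0.0201, 0.026]
eef_rot: [-1.081, -0.0, -1.536]
force: [2.1, 1.1, 1.9]
grip_width: 0.0004
```

```bash
cat > look.py <<'E'
from h import *
import sys
R,p,o=pose();P=np.array([.5589,-.0219]);u=np.array([.9994,.0355]);v=np.array([-.0355,.9994]);d=p[:2]-P
print(p,o['eef_rot'],'along',d@u,'lat',d@v,o['force'])
im=camera('wrist')[:,:,::-1];im2=camera('side')[:,:,::-1]
s=cv2.resize(im2[190:270,220:360],(700,400),interpolation=cv2.INTER_CUBIC)
w=cv2.resize(im[40:260,170:470],(270,198),interpolation=cv2.INTER_AREA)
cv2.imwrite(f'pics/{sys.argv[1]}.png',np.vstack([s,np.hstack([w,np.zeros((198,430,3),np.uint8)])]))
E
python3 look.py w4
```

```text
[ 0.61324002 -0.02009194  0.02603198] [-1.08057528e+00 -2.94930075e-04 -1.53596556e+00] along 0.054371599003887154 lat -0.0001221000025230036 [2.11229315 1.13839458 1.88040263]
```

View pics/w4.png

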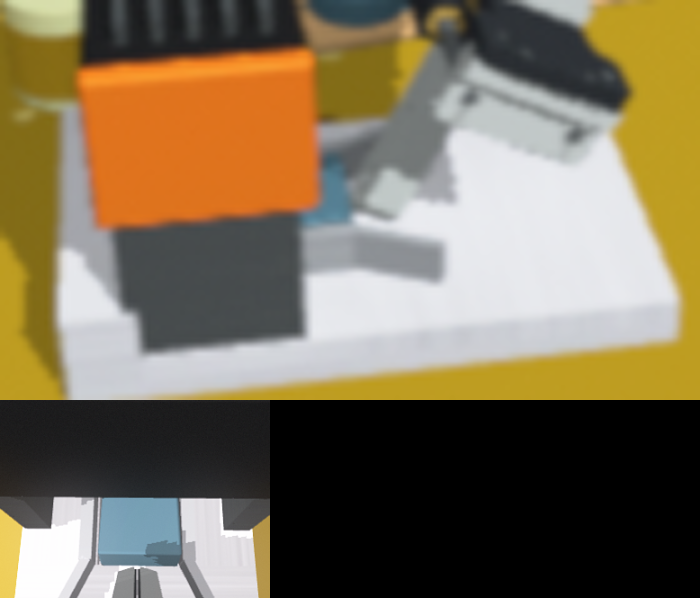

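The tile is almost in (near edge at the funnel's throat, about 2 N). I'll push the last centimetre in small steps.

Emit:
{"api": "send_rows", "payload": {
  "series": "0 0 0 0 0.07 0.13 -1; 0 0 0 0 0.14 0.26 -1; 0 0 0 0 0.21 0.4 -1; 0 0 0 0 0.28 0.53 -1; 0 0 0 0 0.35 0.66 -1; 0 0 0 0 0.42 0.79 -1; 0 0 0 0 0.47 0.88 -1; 0 0 0 0 0.47 0.88 -1; 0 0 0 0 0.47 0.88 -1; 0 0 0 0 0.47 0.88 -1"
}}

```text
time_s: 8.93
ee_pos: [0.6212, -0.0197, 0.0254]
eef_rot: [-1.085, 0.0, -1.536]
force: [-15.8, -1.8, 16.9]
grip_width: 0.0004
```

```bash
python3 look.py w5
```

```text
[ 0.62122238 -0.01965559  0.02539854] [-1.08464948e+00  4.33463444e-04 -1.53554548e+00] along 0.062364664000365055 lat 3.061483390442963e-05 [-15.78890342  -1.83169105  16.87672011]
```

View pics/w5.png

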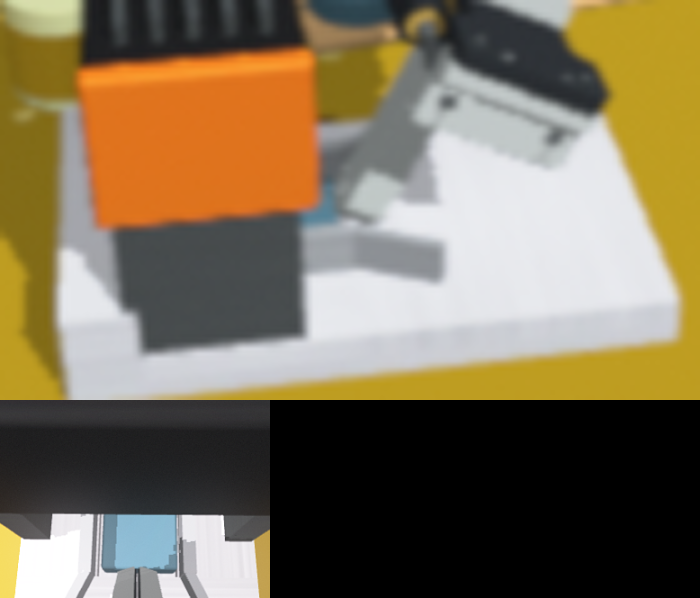

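The force rose to about 16 N back and 17 N up, and the tile's top now sits lower, so it appears to have dropped home. I'll back off and check from the wrist camera.

Emit:
{"api": "send_rows", "payload": {
  "series": "0 0 0 0 -0.5 -0.9 -1; 0 0 0 0 -1 -1.5 -1; 0 0 0 0 -3 -2 -1; 0 0 0 0 -5 -3 -1; 0 0 0 0 -6 -4 -1; 0 0 0 0 -6 -4 -1; 0 0 0 0 -6 -4 -1; 0 0 0 0 -6 -4 -1; 0 0 0 0 -6 -4 -1; 0 0 0 0 -6 -4 -1"
}}

```text
time_s: 9.87
ee_pos: [0.5592, -0.0218, 0.0591]
eef_rot: [-1.083, 0.0, -1.536]
force: [0.5, -0.4, -0.2]
grip_width: 0.0004
```

```bash
python3 - <<'E'
from h import *
C=cam('wrist'); im=camera('wrist')[:,:,::-1].copy();hsv=cv2.cvtColor(im,cv2.COLOR_BGR2HSV)
m=cv2.inRange(hsv,(85,25,30),(125,255,255));m[:,450:]=0;m[:,:200]=0;m[230:]=0
c=max(cv2.findContours(m,0,1)[0],key=cv2.contourArea);x,y,w,h=cv2.boundingRect(c);print(x,y,w,h)
P=np.array([.5589,-.0219]);u=np.array([.9994,.0355]);v=np.array([-.0355,.9994])
for z in(.03,.042):
    W=cast(c[:,0],z,C)[:,:2]-P;print(z,'near',(W@u).min().round(4),'lat',(W@v).min().round(4),(W@v).max().round(4))
cv2.imwrite('pics/w6.png',cv2.resize(im[max(0,y-60):y+h+40,x-60:x+w+60],None,fx=3,fy=3,interpolation=cv2.INTER_CUBIC)[:580])
E
```

```text
291 64 67 96
0.03 near 0.0621 lat -0.0273 0.0225
0.042 near 0.0574 lat -0.0258 0.0212
```

View pics/w6.png

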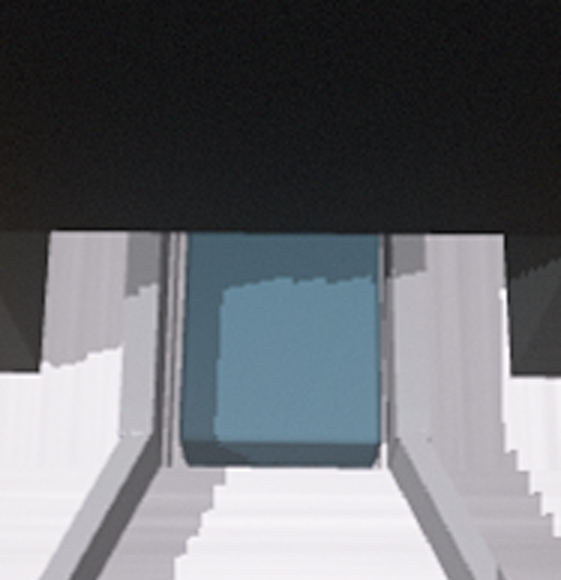

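Viewed from the wrist, the tile's top is 49.8 mm wide at z=0.030 (expected 50). Its near edge is at 62 mm and straight, so it is seated. Next, the timer.

```bash
python3 - <<'E'
from h import *
print(goto([.506,.249,.2],-.2-np.pi/2)); 
E
```

```text
[ -5.57   2.64  -0.66 -27.25 -14.48   2.74]
```

Emit:
{"api": "send_rows", "payload": {
  "series": "0 0 0 0 -4 -1 -1; -1 0 0 -1 -8 -2 -1; -2 0.5 0 -4 -12 -1 -1; -3 1 -0.2 -8 -14.5 0 -1; -4.2 2 -0.4 -12 -14.5 1 -1; -5.57 2.64 -0.66 -16 -14.5 2 -1; -5.57 2.64 -0.66 -20 -14.5 2.74 -1; -5.57 2.64 -0.66 -24 -14.5 2.74 -1; -5.57 2.64 -0.66 -27.25 -14.5 2.74 -1; -5.57 2.64 -0.66 -27.25 -14.5 2.74 -1"
}}

```text
time_s: 10.75
ee_pos: [0.5048, 0.2546, 0.1997]
eef_rot: [-1.572, 0.0, -1.766]
force: [0.5, -0.3, 0.6]
grip_width: 0.0004
```

Emit:
{"api": "send_rows", "payload": {
  "series": "0 0 0 0 0 0 -1; 0 0 0 0 0 0 -1; 0 0 0 0 0 0 -1; 0 0 0 0 0 0 -1; 0 0 0 0 0 0 -1; 0 0 0 0 0 0 -1; 0 0 0 0 0 0 -1; 0 0 0 0 0 0 -1; 0 0 0 0 0 0 -1; 0 0 0 0 0 0 -1"
}}

```text
time_s: 11.58
ee_pos: [0.5057, 0.2489, 0.2006]
eef_rot: [-1.57, -0.0, -1.771]
force: [0.2, 0.7, -0.5]
grip_width: 0.0008
```

```bash
cat > wl.py <<'E'
from h import *
import sys
R,p,o=pose();C=cam('wrist'); im=camera('wrist')[:,:,::-1].copy();print(p,o['eef_rot'],o['qpos'].round(2))
W=np.array([.5354,.2435,.065]);x=np.array([.98,-.199,0]);y=np.array([.199,.98,0])
pts=[W+[0,0,.045],W+[0,0,.01]+y*.035,W+[0,0,.01]-y*.035,W+y*.08+[0,0,.032],W+y*.105+[0,0,.032],W+y*.055+[0,0,.032]]
q=proj(pts,C);print(q.round(1))
a,b=(q[0]-[130,110]).astype(int).clip(0)
s=im[b:b+200,a:a+230]
s=cv2.resize(s,None,fx=2.8,fy=2.8,interpolation=cv2.INTER_CUBIC)
for k in q: cv2.circle(s,tuple(int(i) for i in (k-[a,b])*2.8),3,(0,0,255),1)
print('crop origin',a,b);cv2.imwrite(f'pics/{sys.argv[1]}.png',s)
E
python3 wl.py t1
```

```text
[0.50566411 0.24887966 0.20060108] [-1.57037347e+00 -8.65040140e-05 -1.77093272e+00] [ 0.39  0.33  1.49 -0.    1.32  2.16]
[[320.7 166.9]
 [283.8 161.6]
 [358.  161.6]
 [229.4 164.8]
 [200.8 164.8]
 [258.  164.8]]
crop origin 190 56
```

View pics/t1.png

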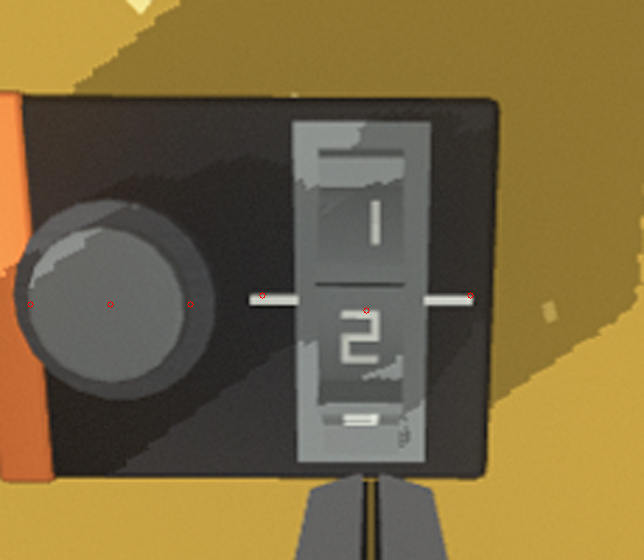

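The predicted points match: index marks at row ~299 of the crop, wheel band at columns 318–405 (centre 361, so shift the axis 1.5 mm). The 2 sits just on the robot side of the marks. Now the wheel angle and the approach poses.

```bash
cat >> h.py <<'E'
W=np.array([.5357,.245,.065]); X=np.array([.98,-.199,0]); Z=np.array([0,0,1.])
def wp(deg,r): a=np.radians(deg); return W+r*(np.sin(a)*X+np.cos(a)*Z)
def wgo(deg,r,lean,base=None):  # tip at wheel angle deg (+ = far side), radius r, lean deg (tip forward)
    return goto(wp(deg,r),-.2-np.pi/2,np.radians(lean),base)
E
python3 - <<'E'
from h import *
C=cam('wrist');o=np.array([190,56])
for d in range(-50,51,5):
    print(d,((proj(wp(d,.045),C)[0]-o)*2.8).round()[1],((proj(wp(d,.055),C)[0]-o)*2.8).round()[1])
print(wgo(-20,.075,20),wgo(-20,.05,20))
E
```

```text
-50 409.0 437.0
-45 403.0 430.0
-40 396.0 422.0
-35 388.0 413.0
-30 380.0 402.0
-25 370.0 390.0
-20 359.0 377.0
-15 348.0 362.0
-10 336.0 347.0
-5 323.0 332.0
0 310.0 315.0
5 297.0 299.0
10 284.0 282.0
15 271.0 265.0
20 258.0 248.0
25 245.0 232.0
30 233.0 217.0
35 221.0 202.0
40 210.0 189.0
45 200.0 176.0
50 191.0 165.0
[ 4.   -0.    0.   -0.21  6.51  0.46] [ 4.   -0.    0.   -0.21  8.86  1.31]
```

The 2 notch sits at −10°, so the wheel is at about 1.39 rad and needs +100°. I'll do this in three strokes of roughly 40–45°, using notches 2, 3 and 4.

```bash
cat > st.py <<'E'
from h import *
import sys
a0,a1=map(float,sys.argv[1:3])  # insert at a0, sweep to a1, retract
np.set_printoptions(suppress=True)
R,p,o=pose();print('insert');print(wgo(a0,.08,-a0));print(wgo(a0,.048,-a0))
T=(Ro.from_euler('z',-.2-np.pi/2)*Ro.from_euler('x',-np.pi/2-np.radians(a0))).as_matrix(); b=(T,wp(a0,.048),0)
print('sweep')
for a in np.linspace(a0,a1,9)[1:]: print(wgo(a,.048,-a,b)[[0,4,5]])
E
python3 st.py -10 38
```

```text
insert
[ 2.   -0.    0.   -0.21  5.68  1.63]
[ 2.   -0.    0.   -0.21  8.83  2.19]
sweep
[-1.2   0.03  0.5 ]
[-2.4  0.1  1. ]
[-3.6   0.23  1.48]
[-4.8   0.41  1.95]
[-6.    0.64  2.4 ]
[-7.2   0.92  2.82]
[-8.4   1.23  3.21]
[-9.6   1.59  3.57]
```

Emit:
{"api": "send_rows", "payload": {
  "series": "1 0 0 -0.1 2 0.8 -1; 2 0 0 -0.2 4 1.6 -1; 2 0 0 -0.2 5.7 1.63 -1; 2 0 0 -0.2 5.7 1.63 -1; 2 0 0 -0.2 6.5 1.78 -1; 2 0 0 -0.2 7.3 1.92 -1; 2 0 0 -0.2 8.1 2.06 -1; 2 0 0 -0.2 8.83 2.19 -1; 2 0 0 -0.2 8.83 2.19 -1; 2 0 0 -0.2 8.83 2.19 -1"
}}

```text
time_s: 12.47
ee_pos: [0.5276, 0.2464, 0.112]
eef_rot: [-1.396, -0.0, -1.771]
force: [0.6, 0.9, -0.4]
grip_width: 0.0004
```

No contact force, so the tip is inside the notch. Sweep, then retract.

Emit:
{"api": "send_rows", "payload": {
  "series": "-1.2 0 0 0 0.03 0.5 -1; -2.4 0 0 0 0.1 1 -1; -3.6 0 0 0 0.23 1.48 -1; -4.8 0 0 0 0.41 1.95 -1; -6 0 0 0 0.64 2.4 -1; -7.2 0 0 0 0.92 2.82 -1; -8.4 0 0 0 1.23 3.21 -1; -9.6 0 0 0 1.59 3.57 -1; -9.6 0 0 0 1.59 3.57 -1; -9.6 0 0 0 1.59 3.57 -1"
}}

```text
time_s: 13.3
ee_pos: [0.565, 0.2385, 0.1011]
eef_rot: [-2.233, -0.001, -1.772]
force: [-0.7, 0.9, -0.1]
grip_width: 0.0005
```

Emit:
{"api": "send_rows", "payload": {
  "series": "0 0 0 0 -1 0 -1; 0 0 0 0 -2 0 -1; 0 0 0 0 -4 0 -1; 0 0 0 0 -6 0 -1; 0 0 0 0 -6 0 -1; 0 0 0 0 -6 0 -1; 0 0 0 0 -6 0 -1; 0 0 0 0 -6 0 -1; 0 0 0 0 -6 0 -1; 0 0 0 0 -6 0 -1"
}}

```text
time_s: 14.13
ee_pos: [0.6005, 0.2318, 0.1498]
eef_rot: [-2.234, -0.0, -1.771]
force: [-0.8, -0.5, -0.6]
grip_width: 0.0002
```

```bash
python3 - <<'E'
from h import *
R,p,o=pose();print(p,o['eef_rot'],o['qpos'].round(2),o['force'])
print(goto([.506,.249,.2],-.2-np.pi/2))
E
python3 st.py -15 38
```

```text
[0.60047966 0.23179047 0.1497565 ] [-2.23404900e+00 -4.40415321e-04 -1.77066220e+00] [0.21 0.97 0.73 0.28 2.05 2.03] [-0.78192773 -0.54300023 -0.63303005]
[ 7.600e+00 -0.000e+00  1.000e-02  1.900e-01  1.950e+00 -1.066e+01]
insert
[10.6   0.    0.01 -0.01  5.93 -6.38]
[10.6   0.    0.01 -0.01  7.86 -3.82]
sweep
[-1.32  0.03  0.55]
[-2.65  0.13  1.1 ]
[-3.98  0.29  1.63]
[-5.3   0.5   2.14]
[-6.62  0.78  2.62]
[-7.95  1.11  3.07]
[-9.28  1.49  3.47]
[-10.6    1.91   3.83]
```

Emit:
{"api": "send_rows", "payload": {
  "series": "1 0 0 0 -1 -2 -1; 2 0 0 0 -1 -4 -1; 3.5 0 0 0.1 0 -6 -1; 5 0 0 0.1 1 -8 -1; 6.5 0 0 0.2 1.5 -10 -1; 7.6 0 0 0.2 1.95 -10.66 -1; 7.6 0 0 0.2 1.95 -10.66 -1; 7.6 0 0 0.2 1.95 -10.66 -1; 7.6 0 0 0.2 1.95 -10.66 -1; 7.6 0 0 0.2 1.95 -10.66 -1"
}}

```text
time_s: 14.97
ee_pos: [0.507, 0.2485, 0.1999]
eef_rot: [-1.572, -0.0, -1.772]
force: [0.7, 0.2, 0.3]
grip_width: 0.0007
```

```bash
cat > wa.py <<'E'
from h import *
C=cam('wrist');print(pose()[1]); im=camera('wrist')[:,:,::-1]; cv2.imwrite('pics/last.png',im)
# unroll the wheel surface (r 45) along its angle: 1 row per degree, 1 col per 0.5 mm of width
Y=np.array([.199,.98,0]);A=np.arange(-60,61);B=np.arange(14,-14.1,-.5)/1000
q=proj(np.array([wp(a,.045)+Y*b for a in A for b in B]),C).reshape(len(A),len(B),2).astype(np.float32)
u=cv2.remap(np.ascontiguousarray(im),q[...,0],q[...,1],cv2.INTER_LINEAR)
g=u.max(2).astype(float)[:,12:-12]; d=g.max(1)-np.median(g,1)
print([(int(a),int(x)) for a,x in zip(A,d) if x>40])
cv2.imwrite('pics/unroll.png',cv2.resize(u[::-1],None,fx=6,fy=4))
E
python3 wa.py; python3 st.py -15 38
```

```text
[0.50704644 0.24851129 0.1999027 ]
[(-26, 48), (-25, 49), (-24, 52), (-20, 44), (-19, 76), (-18, 86), (-17, 88), (-16, 88), (-15, 85), (-11, 45), (-10, 83), (-9, 94), (-8, 94), (-7, 92), (-6, 94), (-5, 62), (26, 52), (27, 80), (28, 87), (29, 87), (30, 86), (31, 81), (36, 68), (37, 75), (38, 77), (39, 69), (40, 49)]
insert
[ 3.02 -0.01  0.01 -0.24  5.73  0.81]
[ 3.02 -0.01  0.01 -0.25  8.82  1.64]
sweep
[-1.32  0.03  0.55]
[-2.65  0.13  1.1 ]
[-3.98  0.29  1.63]
[-5.3   0.5   2.14]
[-6.62  0.78  2.62]
[-7.95  1.11  3.07]
[-9.28  1.49  3.47]
[-10.6    1.91   3.83]
```

View pics/unroll.png

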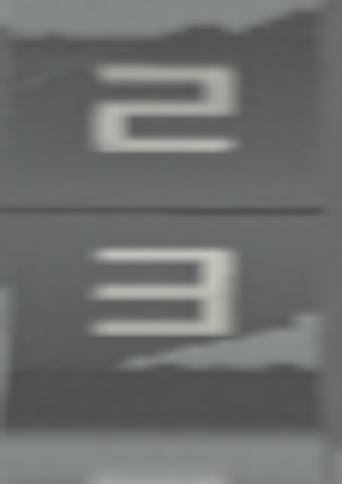

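The unrolled view shows the 3 centred at −15° and the 2 at +29°, so the wheel moved 40° as planned. Next stroke, in notch 3.

Emit:
{"api": "send_rows", "payload": {
  "series": "1 0 0 -0.1 2 0.4 -1; 2 0 0 -0.2 4 0.8 -1; 3 0 0 -0.25 5.7 0.8 -1; 3 0 0 -0.25 5.7 0.8 -1; 3 0 0 -0.25 6.5 1.0 -1; 3 0 0 -0.25 7.3 1.23 -1; 3 0 0 -0.25 8.1 1.45 -1; 3 0 0 -0.25 8.82 1.64 -1; 3 0 0 -0.25 8.82 1.64 -1; 3 0 0 -0.25 8.82 1.64 -1"
}}

```text
time_s: 15.85
ee_pos: [0.5232, 0.2477, 0.1118]
eef_rot: [-1.31, -0.001, -1.772]
force: [-0.8, 1.0, -0.5]
grip_width: 0.0004
```

Emit:
{"api": "send_rows", "payload": {
  "series": "-1.32 0 0 0 0.03 0.55 -1; -2.65 0 0 0 0.13 1.1 -1; -3.98 0 0 0 0.29 1.63 -1; -5.3 0 0 0 0.5 2.14 -1; -6.62 0 0 0 0.78 2.62 -1; -7.95 0 0 0 1.11 3.07 -1; -9.28 0 0 0 1.49 3.47 -1; -10.6 0 0 0 1.91 3.83 -1; -10.6 0 0 0 1.91 3.83 -1; -10.6 0 0 0 1.91 3.83 -1"
}}

```text
time_s: 16.68
ee_pos: [0.5645, 0.239, 0.1016]
eef_rot: [-2.235, -0.001, -1.772]
force: [-0.7, 0.7, 0.1]
grip_width: 0.0004
```

Emit:
{"api": "send_rows", "payload": {
  "series": "0 0 0 0 -1 0 -1; 0 0 0 0 -2 0 -1; 0 0 0 0 -4 0 -1; 0 0 0 0 -6 0 -1; 1 0 0 0 -7 -2 -1; 2 0 0 0 -7 -4 -1; 3.5 0 0 0.1 -6 -6 -1; 5 0 0 0.1 -5 -8 -1; 6.5 0 0 0.2 -4.5 -10 -1; 7.6 0 0 0.2 -4.05 -10.66 -1"
}}

```text
time_s: 17.52
ee_pos: [0.5042, 0.2501, 0.2054]
eef_rot: [-1.567, 0.005, -1.768]
force: [1.5, 0.3, 0.4]
grip_width: 0.0002
```

Emit:
{"api": "send_rows", "payload": {
  "series": "0 0 0 0 0 0 -1; 0 0 0 0 0 0 -1; 0 0 0 0 0 0 -1; 0 0 0 0 0 0 -1; 0 0 0 0 0 0 -1; 0 0 0 0 0 0 -1; 0 0 0 0 0 0 -1; 0 0 0 0 0 0 -1; 0 0 0 0 0 0 -1; 0 0 0 0 0 0 -1"
}}

```text
time_s: 18.35
ee_pos: [0.5059, 0.2494, 0.201]
eef_rot: [-1.58, -0.0, -1.771]
force: [0.1, 0.6, -0.3]
grip_width: 0.0004
```

```bash
python3 wa.py; python3 st.py -15 8
```

```text
[0.50585302 0.24936386 0.20103612]
[(-26, 43), (-25, 49), (-24, 50), (-23, 41), (-22, 77), (-21, 85), (-20, 84), (-19, 82), (-18, 82), (-17, 82), (-16, 82), (-15, 57), (-11, 76), (-10, 89), (-9, 85), (-8, 86), (-7, 85), (-6, 85), (-5, 87), (-4, 69), (26, 66), (27, 85), (28, 85), (29, 86), (30, 83), (31, 41), (35, 64), (36, 80), (37, 83), (38, 81), (39, 69)]
insert
[ 3.11 -0.    0.   -0.16  5.87  1.  ]
[ 3.11 -0.    0.   -0.16  8.96  1.86]
sweep
[-0.57  0.01  0.24]
[-1.15  0.02  0.48]
[-1.72  0.05  0.72]
[-2.3   0.1   0.96]
[-2.88  0.15  1.19]
[-3.45  0.22  1.42]
[-4.03  0.29  1.65]
[-4.6   0.38  1.88]
```

Notch 4 is now at −15°. Final stroke to the top.

Emit:
{"api": "send_rows", "payload": {
  "series": "1 0 0 -0.1 2 0.4 -1; 2 0 0 -0.15 4 0.8 -1; 3.1 0 0 -0.15 5.87 1.0 -1; 3.1 0 0 -0.15 5.87 1.0 -1; 3.1 0 0 -0.15 6.6 1.2 -1; 3.1 0 0 -0.15 7.4 1.43 -1; 3.1 0 0 -0.15 8.2 1.65 -1; 3.1 0 0 -0.15 8.96 1.86 -1; 3.1 0 0 -0.15 8.96 1.86 -1; 3.1 0 0 -0.15 8.96 1.86 -1"
}}

```text
time_s: 19.23
ee_pos: [0.5237, 0.247, 0.111]
eef_rot: [-1.311, -0.001, -1.772]
force: [-0.3, 0.2, 0.4]
grip_width: 0.0003
```

Emit:
{"api": "send_rows", "payload": {
  "series": "-0.57 0 0 0 0.01 0.24 -1; -1.15 0 0 0 0.02 0.48 -1; -1.72 0 0 0 0.05 0.72 -1; -2.3 0 0 0 0.1 0.96 -1; -2.88 0 0 0 0.15 1.19 -1; -3.45 0 0 0 0.22 1.42 -1; -4.03 0 0 0 0.29 1.65 -1; -4.6 0 0 0 0.38 1.88 -1; -4.6 0 0 0 0.38 1.88 -1; -4.6 0 0 0 0.38 1.88 -1"
}}

```text
time_s: 20.07
ee_pos: [0.5427, 0.2433, 0.1126]
eef_rot: [-1.71, -0.0, -1.772]
force: [-0.5, -0.0, 0.3]
grip_width: 0.0007
```

Emit:
{"api": "send_rows", "payload": {
  "series": "0 0 0 0 -1 0 -1; 0 0 0 0 -2 0 -1; 0 0 0 0 -4 0 -1; 0.8 0 0 0 -6 0 -1; 1.6 0 0 0 -8 -2 -1; 1.6 0 0 0 -9 -4 -1; 1.6 0 0 0 -9 -5 -1; 1.6 0 0 0 -9 -5 -1; 1.6 0 0 0 -9 -5 -1; 1.6 0 0 0 -9 -5 -1"
}}

```text
time_s: 20.9
ee_pos: [0.5064, 0.2506, 0.2078]
eef_rot: [-1.572, -0.001, -1.771]
force: [-0.9, 0.2, 0.0]
grip_width: 0.0003
```

```bash
python3 wa.py; python3 - <<'E'
from h import *
C=cam('wrist');im=cv2.imread('pics/last.png');Y=np.array([.199,.98,0])
b=W+Y*.08; b[2]=.097; q=proj(b,C)[0];print('btn',b,q)
print('above',goto(b+[0,0,.03],-.2-np.pi/2),'down',goto(b-[0,0,.007],-.2-np.pi/2))
cv2.imwrite('pics/t2.png',cv2.circle(im[40:300,150:450].copy(),tuple(int(i) for i in q-[150,40]),3,(0,0,255),1))
E
```

```text
[0.50642921 0.25059107 0.20781373]
[(-54, 60), (-53, 78), (-52, 100), (-51, 78), (-50, 54), (-45, 68), (-44, 90), (-43, 103), (-42, 109), (-41, 83), (-40, 55), (-34, 41), (-33, 50), (-32, 48), (-31, 49), (-30, 50), (-10, 57), (-9, 84), (-8, 86), (-7, 85), (-6, 84), (-5, 84), (-4, 85), (-3, 77), (-2, 46), (1, 50), (2, 82), (3, 89), (4, 89), (5, 88), (6, 88), (7, 89), (8, 84), (9, 55), (39, 64), (40, 75), (41, 76), (42, 68), (43, 45), (48, 59), (49, 68), (50, 55), (51, 42)]
btn [0.55162 0.3234  0.097  ] [231.6947085  164.11441573]
above [ 0.02 -0.01  0.01 -8.05  8.05  2.98] down [ 2.000e-02 -1.000e-02  1.000e-02 -8.060e+00  1.175e+01  2.990e+00]
```

View pics/t2.png

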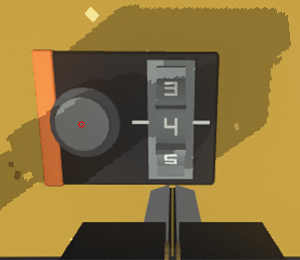

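The 4 is in line with the index marks (centred within about 3°), and the button prediction lies on the button's centre. Press and release.

Emit:
{"api": "send_rows", "payload": {
  "series": "0 0 0 -3 2 1 -1; 0 0 0 -6 4 2 -1; 0 0 0 -8.05 6 3 -1; 0 0 0 -8.05 8 3 -1; 0 0 0 -8.05 8 3 -1; 0 0 0 -8.05 9.5 3 -1; 0 0 0 -8.05 10.5 3 -1; 0 0 0 -8.05 11.1 3 -1; 0 0 0 -8.05 11.4 3 -1; 0 0 0 -8.05 11.65 3 -1"
}}

```text
time_s: 21.78
ee_pos: [0.5516, 0.3234, 0.0927]
eef_rot: [-1.571, -0.0, -1.771]
force: [-2.6, -2.3, 4.4]
grip_width: 0.0004
```

Emit:
{"api": "send_rows", "payload": {
  "series": "0 0 0 0 0 0 -1; 0 0 0 0 0 0 -1; 0 0 0 0 0 0 -1; 0 0 0 0 0 0 -1; 0 0 0 0 0 0 -1; 0 0 0 0 0 0 -1; 0 0 0 0 0 0 -1; 0 0 0 0 0 0 -1; 0 0 0 0 0 0 -1; 0 0 0 0 0 0 -1"
}}

```text
time_s: 22.62
ee_pos: [0.5516, 0.3238, 0.0923]
eef_rot: [-1.571, 0.0, -1.771]
force: [2.1, -4.3, 5.0]
grip_width: 0.0007
```

The tip is at 0.0923, only about 4.7 mm of travel, so press a little deeper to make sure of the bottom, then lift.

Emit:
{"api": "send_rows", "payload": {
  "series": "0 0 0 0 0.15 0 -1; 0 0 0 0 0.3 0 -1; 0 0 0 0 0.4 0 -1; 0 0 0 0 0.4 0 -1; 0 0 0 0 0.4 0 -1; 0 0 0 0 0.4 0 -1; 0 0 0 0 0.4 0 -1; 0 0 0 0 0.4 0 -1; 0 0 0 0 0.4 0 -1; 0 0 0 0 0.4 0 -1"
}}

```text
time_s: 23.45
ee_pos: [0.5518, 0.324, 0.0908]
eef_rot: [-1.57, 0.001, -1.771]
force: [-7.3, -9.3, 26.2]
grip_width: 0.0003
```

Emit:
{"api": "send_rows", "payload": {
  "series": "0 0 0 0 -1 0 -1; 0 0 0 0 -3 0 -1; 0 0 0 0 -6 0 -1; 0 0 0 0 -9 0 -1; 0 0 0 4 -11.8 -1 -1; 0 0 0 8.05 -11.8 -3 -1; 0 0 0 8.05 -11.8 -3 -1; 0 0 0 8.05 -11.8 -3 -1; 0 0 0 8.05 -11.8 -3 -1; 0 0 0 8.05 -11.8 -3 -1"
}}

```text
time_s: 24.28
ee_pos: [0.5062, 0.2517, 0.2057]
eef_rot: [-1.572, 0.0, -1.771]
force: [-0.1, 0.2, 0.1]
grip_width: 0.0006
```

```bash
python3 wa.py
```

```text
[0.50624092 0.25168162 0.20573332]
[(-55, 47), (-54, 60), (-53, 75), (-52, 92), (-51, 87), (-50, 52), (-45, 62), (-44, 91), (-43, 100), (-42, 107), (-41, 83), (-40, 54), (-34, 46), (-33, 49), (-32, 49), (-31, 47), (-30, 49), (-10, 69), (-9, 95), (-8, 99), (-7, 100), (-6, 97), (-5, 95), (-4, 96), (-3, 92), (-2, 61), (1, 57), (2, 91), (3, 94), (4, 93), (5, 93), (6, 93), (7, 94), (8, 95), (9, 64), (38, 50), (39, 76), (40, 86), (41, 85), (42, 73), (43, 49), (47, 51), (48, 71), (49, 78), (50, 79), (52, 80), (53, 56)]
```

Bottomed out at 0.0908 m with 26 N, then released. The wheel is unchanged and the arm is clear, so I'm handing in.

```bash
python3 -c "
from station import *
hand_in()"
```

```text
the job is handed in; nothing more can be done
```

The job is handed in at about 24 s of the 72 s allowed; `hand_in()` gives no verdict, so these are my own checks.

- **Tile:** I took it from the board, laid it at the loading end and pushed it in with the tool leaning 28° until it dropped. It then stopped against the far wall at about 16 N. From the wrist camera its top measured 49.8 mm wide at nest height (50 expected), with a straight near edge at the nest mouth. The heater head hides the far end, so I saw only the near part, and I did not look again after starting on the wheel.
- **Wheel:** I rolled it in three strokes from about 1.39 rad. The 4 stands in line with the index marks, within about 3° (12.6° allowed), and read the same after the button press.
- **Start button:** My first press reached only about 4.7 mm, just past the 4.5 mm threshold. I pressed on to the stop (tip at 0.0908 m, 26 N) and then lifted. I did not measure the button's height after release.
- **Clear of everything:** the arm ended well above the timer box with no contact force. I did not re-measure the other objects' positions, but no force reading or picture showed contact with any of them.

I viewed 12 pictures, two over the budget of 10.

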